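# Clear the pottery wheel and seat the trimming bat on its pins

### The arm

A 7-joint arm with a two-finger parallel gripper is mounted at the origin on the work surface. World frame = base frame: x ahead of the robot, y to its left, z up, the work surface at z = 0. Lengths are in mm, angles in rad, forces in N, time in s.
With the tool pointing down it reaches from about 425 to 875 mm from the base axis. Payload 8.4 kg.
Tool frame: the origin (TCP) lies between the finger pads; the fingertips stand 17 mm ahead of it and the grasp point (between the pads) lies 2 mm behind it (arm.tip_reach is the distance from the TCP to the fingertips, in mm); z points along the fingers, y is the line along which they close (so a half turn about z gives the same grasp; the last joint's range is limited). The gripper opens to 87 mm and grips with 3 to 60 N. Pads are 19 mm wide; open, the fingers measure 117 mm over their backs; the gripper's body (75 mm by 190 mm) begins 51 mm behind the grasp point.
Start: joints at [-0.099, 0.333, 0.04, 1.465, -0.013, 1.343, -0.059], TCP at [649.973, -0.013, 239.546] pointing down, gripper open.
Joint ranges: [-2.58, 2.58], [-0.38, 2.09], [-1.3, 1.39], [0.25, 2.4], [-1.5, 4.64], [0.08, 2.09], [-2.65, 2.65]. Speed limits (rad/s): [2.22, 2.22, 2.79, 2.79, 3.14, 3.14, 3.14].

### API

Orientations are given as a rotation vector (axis times angle).
In Python, from workcell import arm gives the robot as it stands.
- The arm moves only by the tool move_arm, never from a script. Its argument "commands" is a list that holds one entry, the list of rows, each a list of 4 numbers: the shift along the tool's x, y, z in m, then the turn about the tool's z in degrees. A call has 1 to 20 rows; each row is the pose to reach, as a shift and turn from the pose commanded when the call began, along the tool's axes at that moment; what a row does not reach only later rows make up. A row lasts 1/10 s, in which the tool goes at most 50 mm and 8.59 degrees, less where a joint would pass 70% of its speed; a pose out of reach is approached as far as the arm can. A call with a gripper value outside its range is refused whole. "jaw" is the finger opening in m, from 0 to 0.087, set as the call begins (left out, the last holds). The fingers move at their own pace and stop on an object; "grip_force" is the grip in N (left out, the last holds). Time passes only in rows, so rows that repeat a pose let the fingers close. It gives the time, the measured TCP pose, the force, the opening and the grip force at its end, in the units of the state.
- arm.get_obs(): the state, without advancing time (a new reading comes with each control period).
- arm.snapshot(name): name is "scene" or "side" or "wrist"; returns (picture, depth): 480x640x3 uint8, red, green, blue; 480x640 float32, mm along the optical axis (not along the pixel's ray), 0 where there is no reading.
- arm.camera_model(name): a dict with "K" (3x3 intrinsics, pixels), "world_from_camera" (4x4, takes a point from camera to world coordinates). Camera axes: x right, y down, z forward; pixel columns grow to the right and rows downward; lengths in mm; the calibration is good to about 2 mm. A picture is of the moment at which its call begins: read the wrist's pose just before it. camera_model takes no time and is no camera call; for the wrist camera it gives the pose at the moment of the call.
- arm.close_job(): hands the job in; it is judged then, once.
The state is a dict: "t": time; "joint_positions": joint angles; "joint_vel": joint speeds; "tau": joint torques, N m; "ee_pos": TCP position; "tool_rot": TCP orientation; "wrist_force": force on the tool from outside, world axes, zero at the start; "ft_torque": the same for the moment, N m; "gripper_width": opening from 0.0 (shut) to 1.0 (fully open); "grasp_force": force on a finger pad.
Only numpy, scipy, OpenCV 4.12 (cv2) and the standard library are available. Lean on these libraries where they do the work, as an engineer would, in place of code of your own. Each camera call takes 0.05 s, during which the arm holds its last target. There are 200 camera calls.

### The job

Hold the scraper block and wipe the three dry clay crumbs off the head of the pottery wheel, without touching them with the gripper while they are on the head, then put the scraper down on the table, clear of the wheel. Then take the square bat by the clay chuck in its middle, turn it so that its two holes match the two pins of the wheel head, and lower it gently (do not drop it) until it sits flush on the head; let go of it there. Do not shift the wheel's neighbours, the glaze jar and the cup.

Things in the scene. Friction and masses are not known exactly. Their poses are not given: they have to be found in the camera images.
- wheel: Table-top pottery wheel, fixed to the table, head does not turn. White drum 168 mm in diameter with a grey control panel on its -x side, carrying a flat round dark steel head 200 mm in diameter, 12 mm thick, its top 110 mm above the table. Two upright steel pins stand on the head at y = +60 mm and y = -60 mm in this frame (x = 0), each 12 mm in diameter and 13 mm high, tapering over the top 4 mm to 7 mm. Origin: centre of the underside, on the table; z up; yaw varies.
- wheel_top (a point): Centre of the top face of the wheel head, midway between the foot of the two pins; axes as wheel.
- bat: Square plywood bat 160 x 160 x 16 mm, loose, 0.35 to 0.65 kg, lying flat on the table. Two through holes 16 mm in diameter at y = +60 mm and y = -60 mm in its frame (x = 0). In its middle stands a solid round terracotta chuck 56 mm in diameter and 60 mm high (its top 76 mm above the bat's underside): take hold of it there. Origin: centre of the underside; z up. Either way round (half a turn) fits.
- scraper: Scraper block standing on its sole, 0.14 kg: hard rubber sole 26 (x) x 90 (y) x 14 (z) mm, above it a wooden grip 20 (x) x 90 (y) x 58 (z) mm; 72 mm high in all. Origin: centre of the underside of the sole. Its 90 mm length fits between the pins with 9 mm to spare at each end, so it can be pushed along the wheel's x axis between them.
- crumb0: Dry clay crumb, pale block 28 x 20 x 10 mm, 12 g, loose, starting on the wheel head within 70 mm of its centre and within 20 mm of the wheel's x axis. Origin: centre of its underside.
- crumb1: Dry clay crumb, pale block 28 x 20 x 10 mm, 12 g, loose, starting on the wheel head within 70 mm of its centre and within 20 mm of the wheel's x axis. Origin: centre of its underside.
- crumb2: Dry clay crumb, pale block 28 x 20 x 10 mm, 12 g, loose, starting on the wheel head within 70 mm of its centre and within 20 mm of the wheel's x axis. Origin: centre of its underside.
- glaze_jar: Bystander: grey glaze jar with red lid, 72 mm in diameter, 85 mm high, upright. Origin: centre of its underside.
- cup: Bystander: white plastic cup, 72 mm in diameter at the rim, 95 mm high, upright. Origin: centre of its underside.
Things that resemble listed ones, but are neither listed nor needed, are in the scene too. What is shaped like the wheel but green is not meant. Of the things that look like the scraper, take the one that is farthest to the robot's right at the start.

How it is judged:
By the outcome, as a careful person would: the job done as asked, in the order asked, and still so for the second after the job is handed in, with the robot touching nothing.
It also fails if it takes over 72 s, if anything falls off the work surface, if the arm or the gripper's body presses on something with over 40 N, if the wrist force passes 120 N, or if a joint passes its speed limit or range.

## Working session

There is one attempt and no reset: what is moved stays moved. The work goes in short steps, Python scripts to look and compute and a tool call to move; the robot and the scene stay as the last step left them, time stands still between calls to the robot, and variables do not carry over. Pictures are saved under pics/ and viewed, at most 12 in all, crops included, and the job is handed in when it is done.

Besides the shell and the picture viewer there is one more tool, called as name([rows], argument=value, ...), one row to a line, values as JSON. move_arm: Moves the arm, as the interface text tells. Its arguments: {"type":"object","properties":{"commands":{"type":"array"},"jaw":{"type":"number"},"grip_force":{"type":"number"}},"required":["commands"]}

```bash
mkdir -p pics; ls
cat > h.py <<'E'
import numpy as np, cv2
from workcell import arm
def snap(name,save=None):
    m=arm.camera_model(name); p,d=arm.snapshot(name)
    if save: cv2.imwrite('pics/'+save,p[:,:,::-1])
    return p,d,m
def cloud(d,m):
    K=np.array(m['K']);T=np.array(m['world_from_camera'])
    v,u=np.mgrid[:480,:640]
    P=np.stack([(u-K[0,2])/K[0,0]*d,(v-K[1,2])/K[1,1]*d,d],-1)@T[:3,:3].T+T[:3,3]
    P[d<=0]=np.nan
    return P
def ray(m,u,v,z):
    K=np.array(m['K']);T=np.array(m['world_from_camera'])
    r=T[:3,:3]@np.array([(u-K[0,2])/K[0,0],(v-K[1,2])/K[1,1],1]);o=T[:3,3]
    return o+r*(z-o[2])/r[2]
E
python3 - <<'E'
from h import *
for n in ('scene','side'):
    p,d,m=snap(n,n+'0.png'); np.savez(n+'0.npz',p=p,d=d,**{k:np.array(v) for k,v in m.items()})
o=arm.get_obs();print(o)
E
```

```text
pics
{'t': 0.1, 'joint_positions': array([-0.09920525,  0.3338193 ,  0.03986173,  1.46618287, -0.01341486,
        1.34328525, -0.05851479]), 'joint_vel': array([-5.62074095e-04, -2.39411846e-03,  1.47959888e-03, -1.45227108e-03,
       -2.69676409e-04,  9.56702835e-04,  9.30081421e-05]), 'tau': array([ 3.73962146e-03, -6.57807541e+01,  1.33961700e+00, -4.04708719e+01,
       -5.96434018e-02,  4.10120690e-02, -6.81097418e-06]), 'ee_pos': array([ 6.49603968e+02, -8.35697406e-03,  2.38761547e+02]), 'tool_rot': array([-2.22078545e+00, -2.22074645e+00,  1.66939727e-03]), 'wrist_force': array([ 0.51289297,  0.44043723, -0.63856566]), 'ft_torque': array([ 0.00074442, -0.01944656,  0.06394712]), 'grasp_force': 0.0, 'gripper_width': 0.9962491420908927}
```

View pics/scene0.png

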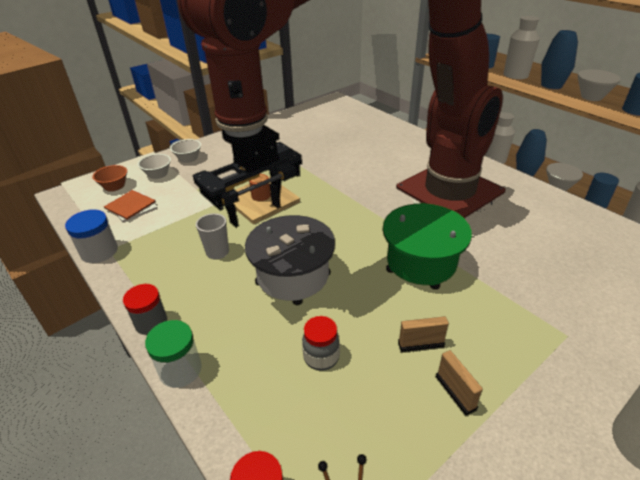

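View pics/side0.png

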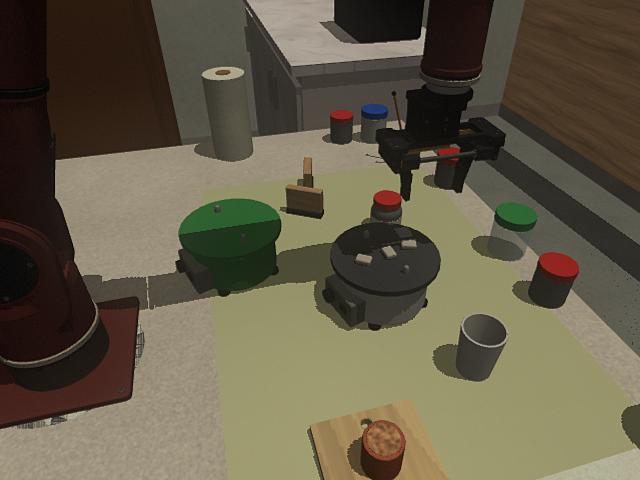

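Scene view: grey wheel with three crumbs at (290,245), green decoy wheel at (427,240), bat behind the gripper at (262,198), cup at (212,237), glaze jar at (321,342). There are two scraper-like blocks, at (424,333) and (459,381). The side view shows the wheel at (385,265), the bat at (380,450), the cup at (481,345), and the scraper-like blocks at (304,200) and (307,172). Next I'll measure these from the depth images.

```bash
cat > a.py <<'E'
from h import *
S={}
for n in ('scene','side'):
    z=np.load(n+'0.npz'); m={'K':z['K'],'world_from_camera':z['world_from_camera']}
    p=z['p'].astype(int); P=cloud(z['d'],m); S[n]=(p,P,m)
    print(n,'cam',m['world_from_camera'][:3,3].round())
    hsv=cv2.cvtColor(z['p'],cv2.COLOR_RGB2HSV)
    def near(u,v,r,zl,zh):
        k=np.zeros((480,640),bool);k[max(0,v-r):v+r,max(0,u-r):u+r]=1
        return k&(P[...,2]>zl)&(P[...,2]<zh)
    def rect(k,lab):
        Q=P[k][:,:2].astype(np.float32)
        if len(Q)<8: print(lab,len(Q));return
        r=cv2.minAreaRect(Q); b=cv2.boxPoints(r)
        print(lab,len(Q),'c',np.round(r[0],1),'sz',np.round(r[1],1),'ang',round(r[2],1),'z',np.nanmedian(P[k][:,2]).round(1))
    pts={'scene':dict(sA=(424,333),sB=(459,381),wh=(290,245),bat=(262,200),cup=(212,237),jar=(321,342),gr=(427,240)),
         'side':dict(sA=(304,200),sB=(307,172),wh=(385,258),bat=(380,440),cup=(481,345),jar=(387,210),gr=(230,240))}[n]
    for s in('sA','sB'): rect(near(*pts[s],38 if n=='scene' else 18,62,80),s+' top')
    rect(near(*pts['bat'],75,10,22),'bat board');rect(near(*pts['bat'],75,68,84),'chuck top')
    rect(near(*pts['wh'],62,105,114),'head');rect(near(*pts['gr'],62,105,114),'green head')
    rect(near(*pts['cup'],40,85,105),'cup rim');rect(near(*pts['jar'],30,80,92),'jar lid')
    k=near(*pts['wh'],60,104,130)&(z['p'].min(-1)>110)
    nn,L,st,c=cv2.connectedComponentsWithStats(k.astype(np.uint8))
    for i in range(1,nn):
        if st[i,4]>4: rect(L==i,f'bright {c[i].round()}')
    b=near(*pts['wh'],75,20,95)&(hsv[...,1]<60)
    if n=='side': rect(b,'drum')
E
python3 a.py
```

```text
scene cam [996. 648. 749.]
sA top 753 c [523.2 362.6] sz [123.9  89.4] ang 56.9 z 71.1
sB top 640 c [529.3 432.4] sz [90.2 21.5] ang 75.6 z 71.1
bat board 1149 c [ 491.8 -341.3] sz [721.8 286.8] ang 70.2 z 16.3
chuck top 463 c [ 593.  -148.3] sz [439.  232.1] ang 74.8 z 76.4
head 3930 c [573.5  -3.9] sz [198.6 200. ] ang 5.4 z 110.2
green head 3865 c [310.5 160.3] sz [201.4 197. ] ang 45.5 z 110.3
cup rim 285 c [ 652.9 -125.3] sz [ 71.4 225.6] ang 8.2 z 92.3
jar lid 747 c [663.1 211. ] sz [61.7 62.5] ang 89.9 z 84.9
bright [302. 227.] 62 c [528.7 -16.1] sz [20.5 24.8] ang 54.1 z 120.3
bright [286. 238.] 68 c [578.9 -14.3] sz [18.1 35.8] ang 1.4 z 120.1
bright [272. 249.] 60 c [625.9  -2.5] sz [27.4 24.8] ang 17.0 z 120.0
side cam [ 307. -599.  633.]
sA top 256 c [493.2 317.4] sz [27.6 91.2] ang 55.0 z 69.5
sB top 244 c [503.4 394.6] sz [170.8  72.6] ang 84.3 z 70.4
bat board 5852 c [ 453.4 -301.9] sz [125.8 161. ] ang 90.0 z 15.0
chuck top 1476 c [ 453.2 -320.4] sz [55.4 53.9] ang 71.1 z 75.2
head 5669 c [572.1  -5.7] sz [199.8 198.5] ang 47.0 z 108.8
green head 4751 c [309.5 157.1] sz [198.6 198.8] ang 74.2 z 109.1
cup rim 597 c [ 662.1 -203.6] sz [71.9 70. ] ang 30.4 z 92.0
jar lid 352 c [661.5 208.1] sz [60.6 60.3] ang 77.1 z 83.5
bright [409. 243.] 57 c [622.1   1.5] sz [15.8 22.1] ang 64.9 z 118.6
bright [389. 250.] 62 c [577.9  -9.9] sz [15. 24.] ang 4.0 z 119.0
bright [364. 257.] 66 c [527.4 -17.7] sz [15.7 24. ] ang 53.7 z 118.8
drum 2775 c [674.4 133. ] sz [560.5 175.8] ang 52.2 z 56.1
```

```bash
cat >> a.py <<'E'
print('----')
p,P,m=S['scene']
a=cv2.imread('pics/scene0.png')
A=cv2.resize(a[205:305,235:345],None,fx=5,fy=5,interpolation=2)
B=cv2.resize(a[310:420,390:490],None,fx=3,fy=3,interpolation=2)
s=cv2.imread('pics/side0.png'); C=cv2.resize(s[150:225,270:345],None,fx=3,fy=3,interpolation=2)
o=np.zeros((560,800-0,3),np.uint8); o[:500,:500]=A[:, :500]; o[:330,500:800]=B; o[335:560,500:725]=C
cv2.imwrite('pics/crop.png',o)
for n in S:
    p,P,m=S[n]
    u,v={'scene':(424,333),'side':(304,200)}[n]
    k=np.zeros((480,640),bool); 
    if n=='scene': k[312:352,394:452]=1
    else: k[183:220,283:328]=1
    k&=(P[...,2]>66)&(P[...,2]<80)
    Q=P[k][:,:2].astype(np.float32); r=cv2.minAreaRect(Q);print(n,'A',r)
    w=(282,395) and (290,245) if n=='scene' else (385,258)
    for lo,hi in((114,116.5),(121.5,126)):
        k=np.zeros((480,640),bool);k[w[1]-45:w[1]+45,w[0]-60:w[0]+60]=1
        k&=(P[...,2]>lo)&(P[...,2]<hi)&(np.hypot(P[...,0]-573,P[...,1]+5)<90)
        nn,L,st,c=cv2.connectedComponentsWithStats(k.astype(np.uint8))
        for i in range(1,nn):print(n,hi,c[i].round(),st[i,4],P[L==i].mean(0).round(1))
E
python3 a.py | sed -n '/----/,$p'
```

```text
----
scene A ((512.12353515625, 345.4169006347656), (83.0418701171875, 89.22620391845703), 56.88187789916992)
scene 116.5 [271. 231.] 1 [586.9 -56.7 115.3]
scene 116.5 [297. 231.] 1 [543.1 -17.8 115.8]
scene 116.5 [299. 232.] 3 [540.2 -13.1 115.3]
scene 116.5 [303. 231.] 5 [531.9  -8.9 116. ]
scene 116.5 [308. 230.] 4 [523.4  -4.  115.3]
scene 116.5 [268. 232.] 2 [594.7 -59.1 115.1]
scene 116.5 [284. 242.] 9 [587.1  -5.5 115.3]
scene 116.5 [292. 241.] 5 [572.9   3.  115.4]
scene 116.5 [266. 250.] 1 [632.6  -8.4 116.3]
scene 116.5 [312. 251.] 3 [559.5  57.1 115. ]
scene 116.5 [272. 254.] 4 [629.    8.7 115. ]
scene 116.5 [278. 253.] 4 [618.4  13.7 115.1]
scene 116.5 [269. 254.] 3 [636.    6.7 116. ]
scene 116.5 [319. 256.] 1 [557.8  78.6 114.2]
scene 116.5 [274. 263.] 1 [642.1  34.9 114.5]
scene 126 [269. 228.] 8 [589.6 -60.4 123.1]
scene 126 [300. 226.] 2 [533.4 -20.8 122. ]
scene 126 [303. 228.] 4 [530.9 -11.2 122.1]
scene 126 [286. 236.] 2 [576.3 -14.9 122.3]
scene 126 [283. 237.] 1 [583.1 -14.8 121.7]
scene 126 [274. 248.] 2 [619.1   1.  121.9]
scene 126 [276. 246.] 1 [6.123e+02 5
[... 582 characters left out ...]
416. 247.] 1 [631.2 -10.4 115. ]
side 116.5 [381. 248.] 1 [568.1   3.  115.8]
side 116.5 [382. 251.] 5 [567.4  -5.4 115. ]
side 116.5 [361. 254.] 1 [527.4  -4.1 116.2]
side 116.5 [386. 256.] 6 [568.8 -20.  115.1]
side 116.5 [391. 256.] 5 [577.  -23.1 115.7]
side 116.5 [395. 256.] 3 [584.1 -23.8 115.5]
side 116.5 [355. 260.] 2 [512.3 -15.9 116.3]
side 116.5 [371. 260.] 2 [540.1 -21.9 114.9]
side 116.5 [362. 262.] 16 [522.1 -25.5 115.4]
side 116.5 [370. 263.] 1 [535.4 -30.  114.4]
side 116.5 [405. 271.] 8 [586.  -67.2 115.5]
side 126 [366. 230.] 4 [557.4  53.6 122.2]
side 126 [366. 232.] 1 [555.   49.3 121.7]
side 126 [405. 242.] 1 [613.8   1.2 121.5]
side 126 [405. 266.] 7 [587.6 -62.5 122.2]
```

View pics/crop.png

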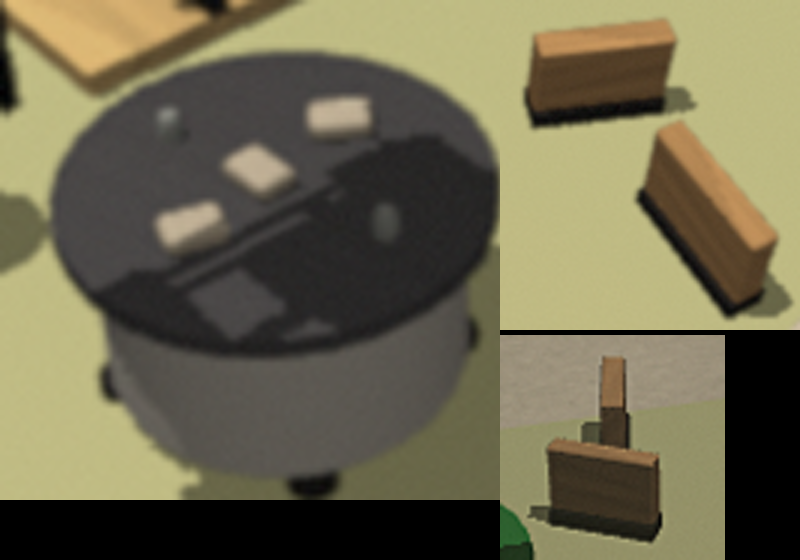

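Both scraper-like blocks have the right shape: A at scene pixel (424,333), y≈320, and B at (459,381), y≈432. A has the smaller y, so it is farthest to the robot's right and is the one meant. The crumbs lie in a row between the pins. The pins are at (557,54) and (588,-61), which puts the wheel centre at about (573,-4) with yaw about 15°.

```bash
cat >> h.py <<'E'
def move(x,y,z,yaw=None):
    """yaw = world direction (deg) of jaw axis (tool y); prints tool-frame shift and turn from present pose"""
    from scipy.spatial.transform import Rotation as R
    o=arm.get_obs();M=R.from_rotvec(o['tool_rot']).as_matrix()
    s=M.T@(np.array([x,y,z])-o['ee_pos'])/1000
    c=np.degrees(np.arctan2(M[1,1],M[0,1]))
    t=0 if yaw is None else -((yaw-c+90)%180-90)
    print('now',o['ee_pos'].round(1),'jaw yaw',c.round(2),'tilt',np.round(M[:,2],4),'shift',s.round(4),'turn',round(t,2),'j7',o['joint_positions'][6].round(2),'t',o['t'])
E
python3 - <<'E'
from h import *
z=np.load('scene0.npz');m={'K':z['K'],'world_from_camera':z['world_from_camera']};P=cloud(z['d'],m)
k=np.zeros((480,640),np.uint8);k[312:352,394:452]=1
k=(k>0)&(P[...,2]>69)&(P[...,2]<75)&(P[...,1]<370)
r=cv2.minAreaRect(P[k][:,:2].astype(np.float32));print(r,k.sum())
Q=P[k][:,:2];Q=Q-Q.mean(0);w=np.linalg.svd(Q,full_matrices=False)[2];print(w[0],np.degrees(np.arctan2(w[0,1],w[0,0])))
move(*r[0],200,57)
print(arm.camera_model('wrist')['world_from_camera'])
E
```

```text
((495.6346740722656, 320.146240234375), (22.175048828125, 89.02842712402344), 57.983272552490234) 385
[ 0.84700485 -0.53158517] -32.112620899111214
now [649.6  -0.  238.8] jaw yaw -0.0 tilt [-1.4e-03 -1.0e-04 -1.0e+00] shift [ 0.3202 -0.1539  0.039 ] turn -57.0 j7 -0.06 t 0.1
[[ 9.99998883e-01  3.92086104e-04 -1.44233469e-03  6.51715985e+02]
 [-6.28247560e-05 -9.53101755e-01 -3.02650031e-01  8.35403952e+01]
 [-1.49335660e-03  3.02649783e-01 -9.53100665e-01  3.83118601e+02]
 [ 0.00000000e+00  0.00000000e+00  0.00000000e+00  1.00000000e+00]]
```

move_arm([
  [[0.319, -0.155, 0.04, -58], [0.319, -0.155, 0.04, -58], [0.319, -0.155, 0.04, -58], [0.319, -0.155, 0.04, -58], [0.319, -0.155, 0.04, -58], [0.319, -0.155, 0.04, -58], [0.319, -0.155, 0.04, -58], [0.319, -0.155, 0.04, -58], [0.319, -0.155, 0.04, -58], [0.319, -0.155, 0.04, -58], [0.319, -0.155, 0.04, -58], [0.319, -0.155, 0.04, -58]],
], jaw=0.087, grip_force=40)

```text
t: 1.3
ee_pos: [496.0, 317.4, 199.6]
tool_rot: [0.87, 3.018, -0.0]
wrist_force: [0.6, -0.0, -0.2]
gripper_width: 0.999
grasp_force: 0.0
```

Run:
```python
from h import *
p,d,m=snap('wrist','w1.png');P=cloud(d,m)
k=(P[...,2]>67)&(P[...,2]<77)
n,L,st,c=cv2.connectedComponentsWithStats(k.astype(np.uint8))
for i in range(1,n):
    if st[i,4]>300: r=cv2.minAreaRect(P[L==i][:,:2].astype(np.float32));print(r,st[i])
move(494.5,319,49,58)
```

```text
((530.572021484375, 432.16937255859375), (89.48064422607422, 20.565629959106445), 75.7906723022461) [ 416  160  131   63 3625]
((496.34503173828125, 320.5958251953125), (19.78032112121582, 88.92545318603516), 57.41301345825195) [ 306  172   29  119 3258]
now [495.8 317.8 199.7] jaw yaw 57.86 tilt [ 3.e-04 -2.e-04 -1.e+00] shift [0.0018 0.0003 0.1507] turn -0.14 j7 0.31 t 1.35
```

View pics/w1.png

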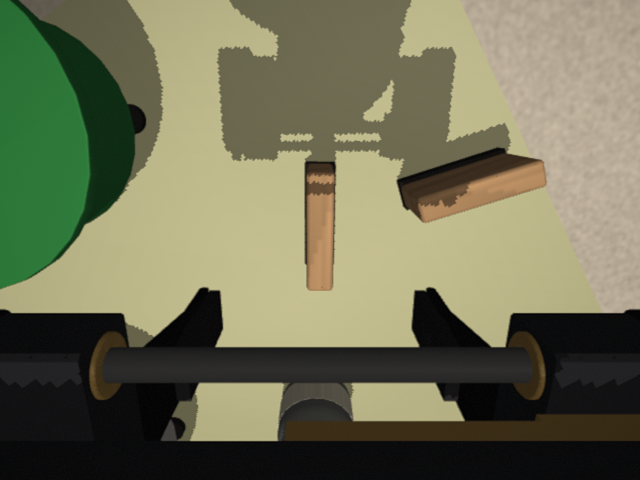

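The wrist view confirms block A centred at (320,226), with B at (470,185). I'll narrow the jaw to clear B and descend.

move_arm([
  [[0.001, 0.0025, 0.04, 0], [0.001, 0.0025, 0.08, 0], [0.001, 0.0025, 0.12, 0], [0.001, 0.0025, 0.14, 0], [0.001, 0.0025, 0.151, 0], [0.001, 0.0025, 0.151, 0], [0.001, 0.0025, 0.151, 0], [0.001, 0.0025, 0.151, 0]],
], jaw=0.06)

```text
t: 2.15
ee_pos: [496.4, 322.2, 50.2]
tool_rot: [0.866, 3.018, 0.003]
wrist_force: [0.2, -0.7, -0.1]
gripper_width: 0.689
grasp_force: 0.0
```

move_arm([
  [[0, 0, 0, 0], [0, 0, 0, 0], [0, 0, 0, 0], [0, 0, 0, 0], [0, 0, 0, 0], [0, 0, 0, 0], [0, 0, 0, 0], [0, 0, 0, 0]],
], jaw=0.0, grip_force=40)

```text
t: 2.95
ee_pos: [495.4, 321.6, 48.5]
tool_rot: [-0.866, -3.02, 0.0]
wrist_force: [0.1, 0.3, 1.2]
gripper_width: 0.229
grasp_force: 40.0
```

Run:
```python
from h import *
o=arm.get_obs();print(o['gripper_width'],o['grasp_force'],o['wrist_force'])
c=np.array([573,-4]);X=np.array([.965,.2615])
for s in(-88,108): move(*(c+s*X),160,15.2)
```

```text
0.22854256777899384 39.9957611085847 [0.1039249  0.26001524 1.20922472]
now [495.4 321.6  48.5] jaw yaw 58.0 tilt [-2.e-04 -1.e-04 -1.e+00] shift [-0.1785 -0.2995 -0.1115] turn 42.8 j7 0.26 t 2.95
now [495.4 321.6  48.5] jaw yaw 58.0 tilt [-2.e-04 -1.e-04 -1.e+00] shift [-0.3117 -0.1558 -0.1115] turn 42.8 j7 0.26 t 2.95
```

move_arm([
  [[0, 0, -0.05, 0], [0, 0, -0.1, 0], [0, 0, -0.15, 0], [-0.1785, -0.2995, -0.15, 42.8], [-0.1785, -0.2995, -0.15, 42.8], [-0.1785, -0.2995, -0.15, 42.8], [-0.1785, -0.2995, -0.15, 42.8], [-0.1785, -0.2995, -0.15, 42.8], [-0.1785, -0.2995, -0.15, 42.8], [-0.1785, -0.2995, -0.15, 42.8], [-0.1785, -0.2995, -0.15, 42.8], [-0.1785, -0.2995, -0.15, 42.8], [-0.1785, -0.2995, -0.15, 42.8], [-0.1785, -0.2995, -0.15, 42.8]],
])

```text
t: 4.35
ee_pos: [488.1, -25.4, 198.4]
tool_rot: [-1.905, -2.498, -0.0]
wrist_force: [0.5, 0.2, -2.2]
gripper_width: 0.226
grasp_force: 40.0
```

Run:
```python
from h import *
for n in('wrist','scene'):
    p,d,m=snap(n);P=cloud(d,m)
    if n=='wrist': cv2.imwrite('pics/w2.png',p[:,:,::-1])
    k=(P[...,2]>116.5)&(P[...,2]<128)&(np.hypot(P[...,0]-573,P[...,1]+4)<85)
    N,L,st,c=cv2.connectedComponentsWithStats(k.astype(np.uint8))
    for i in range(1,N):
        if st[i,4]>8: print(n,c[i].round(),st[i,4],P[L==i].mean(0).round(1),P[L==i][:,2].max().round(1))
    k=(P[...,2]>107)&(P[...,2]<113)&(np.hypot(P[...,0]-573,P[...,1]+4)<130)
    print(cv2.minEnclosingCircle(P[k][:,:2].astype(np.float32)))
c=np.array([573,-4]);X=np.array([.965,.2615])
move(*(c-88*X),159.3,15.2)
```

```text
wrist [471. 165.] 369 [557.4  53.4 120.6] 124.1
wrist [383. 263.] 1343 [528.9 -15.6 118.9] 121.2
wrist [464. 273.] 1322 [578.5  -8.8 118.9] 121.0
wrist [538. 273.] 1339 [622.    3.1 118.9] 121.1
((575.0426025390625, -3.2984681129455566), 99.9423599243164)
scene [303. 228.] 78 [529.1 -14.6 119.7] 121.9
scene [269. 229.] 21 [590.2 -59.5 120.8] 126.1
scene [286. 238.] 83 [578.9  -8.  119.5] 122.3
scene [273. 250.] 87 [622.8   4.4 119.7] 123.0
scene [312. 248.] 25 [557.9  55.5 120.4] 124.4
((573.9503784179688, -4.38538932800293), 101.44619750976562)
now [488.1 -25.8 198.4] jaw yaw 15.32 tilt [-3.e-04  1.e-04 -1.e+00] shift [-0.0012 -0.0004  0.0391] turn 0.12 j7 0.23 t 4.45
```

View pics/w2.png

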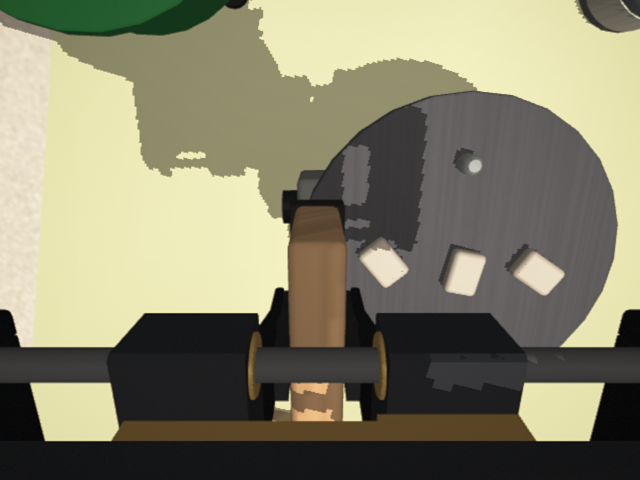

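The wrist view shows the held scraper at (317,300), the crumbs at (383,263), (464,273) and (538,273), and the +y pin at (471,165). This matches the wheel estimate, so I'll lower the scraper and wipe along wheel +x.

move_arm([
  [[-0.001, 0, 0.02, 0], [-0.001, 0, 0.034, 0], [-0.001, 0, 0.039, 0], [-0.001, 0, 0.039, 0], [-0.001, 0, 0.039, 0]],
])

```text
t: 4.95
ee_pos: [488.5, -27.7, 159.6]
tool_rot: [-1.908, -2.496, 0.0]
wrist_force: [-0.2, 1.0, -2.2]
gripper_width: 0.225
grasp_force: 40.0
```

move_arm([
  [[0, 0.005, 0, 0], [0, 0.012, 0, 0], [0, 0.02, 0, 0], [0, 0.028, 0, 0], [0, 0.036, 0, 0], [0, 0.044, 0, 0], [0, 0.052, 0, 0], [0, 0.06, 0, 0], [0, 0.068, 0, 0], [0, 0.076, 0, 0], [0, 0.084, 0, 0], [0, 0.092, 0, 0], [0, 0.1, 0, 0], [0, 0.108, 0, 0], [0, 0.116, 0, 0], [0, 0.124, 0, 0], [0, 0.132, 0, 0], [0, 0.14, 0, 0]],
])

```text
t: 6.75
ee_pos: [624.1, 9.0, 159.5]
tool_rot: [-1.908, -2.496, -0.0]
wrist_force: [-0.0, -0.9, -1.2]
gripper_width: 0.228
grasp_force: 40.0
```

Run:
```python
from h import *
a,_,_=snap('scene');b,_,_=snap('side')
o=np.hstack([cv2.resize(a[195:320,210:370],None,fx=2.5,fy=2.5,interpolation=2),cv2.resize(b[185:310,300:460],None,fx=2.5,fy=2.5,interpolation=2)])
cv2.imwrite('pics/c2.png',o[:,:,::-1])
c=np.array([573.4,-4]);X=np.array([.965,.2615])
move(*(c+110*X),159.3,15.2)
```

```text
now [624.4   9.3 159.4] jaw yaw 15.22 tilt [ 3.e-04  2.e-04 -1.e+00] shift [0.0004 0.0573 0.0001] turn 0.02 j7 0.18 t 6.85
```

View pics/c2.png

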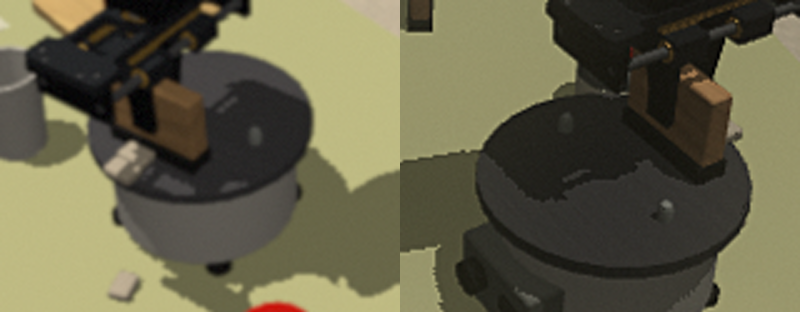

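The view shows one crumb already on the table at (122,285) in the crop. The other two are at the far edge, ahead of the sole, at (130,160). I'll finish the push.

move_arm([
  [[0, 0.006, 0, 0], [0, 0.012, 0, 0], [0, 0.018, 0, 0], [0, 0.024, 0, 0], [0, 0.03, 0, 0], [0, 0.036, 0, 0], [0, 0.042, 0, 0], [0, 0.048, 0, 0], [0, 0.054, 0, 0], [0, 0.06, 0, 0], [0, 0.06, 0, 0], [0, 0.06, 0, 0], [0, 0.06, -0.03, 0], [0, 0.06, -0.06, 0]],
])

```text
t: 8.25
ee_pos: [680.5, 24.3, 219.3]
tool_rot: [-1.907, -2.494, 0.003]
wrist_force: [0.8, -0.1, -1.9]
gripper_width: 0.231
grasp_force: 40.0
```

Run:
```python
from h import *
a,da,ma=snap('scene');b,_,_=snap('side')
o=np.hstack([cv2.resize(a[195:320,210:370],None,fx=2.5,fy=2.5,interpolation=2),cv2.resize(b[185:310,300:460],None,fx=2.5,fy=2.5,interpolation=2)])
cv2.imwrite('pics/c3.png',o[:,:,::-1])
move(520,290,220,15.2)
```

```text
now [683.3  24.5 224.7] jaw yaw 15.18 tilt [ 7.2e-03  7.0e-04 -1.0e+00] shift [ 0.299  -0.0881  0.0037] turn -0.02 j7 0.17 t 8.35
```

View pics/c3.png

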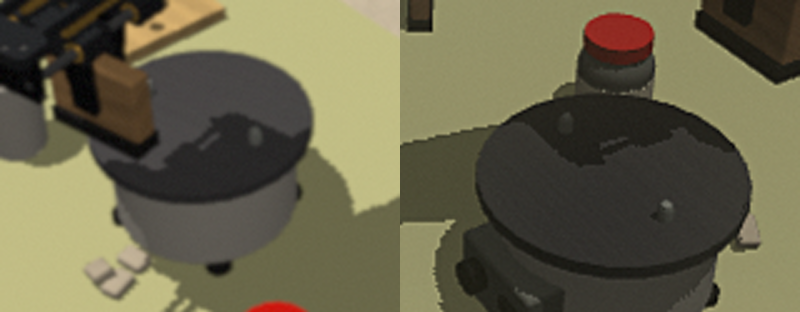

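All three crumbs lie on the table at (115,272) in the left crop, and the head is clear. Next I'll put the scraper down near where it came from.

move_arm([
  [[0.299, -0.088, 0.004, 0], [0.299, -0.088, 0.004, 0], [0.299, -0.088, 0.004, 0], [0.299, -0.088, 0.004, 0], [0.299, -0.088, 0.004, 0], [0.299, -0.088, 0.004, 0], [0.299, -0.088, 0.004, 0], [0.299, -0.088, 0.004, 0], [0.299, -0.088, 0.04, 0], [0.299, -0.088, 0.08, 0], [0.299, -0.088, 0.12, 0], [0.299, -0.088, 0.15, 0], [0.299, -0.088, 0.16, 0], [0.299, -0.088, 0.16, 0], [0.299, -0.088, 0.16, 0]],
])

```text
t: 9.85
ee_pos: [519.4, 289.8, 61.0]
tool_rot: [1.909, 2.494, 0.003]
wrist_force: [0.3, 0.6, -0.6]
gripper_width: 0.226
grasp_force: 40.0
```

Run:
```python
from h import *
move(520,290,48.6)
```

```text
now [519.4 289.8  61. ] jaw yaw 15.13 tilt [ 1.7e-03  7.0e-04 -1.0e+00] shift [0.     0.0006 0.0124] turn 0 j7 -0.37 t 9.85
```

move_arm([
  [[0, 0, 0.006, 0], [0, 0, 0.01, 0], [0, 0, 0.0125, 0], [0, 0, 0.0125, 0], [0, 0, 0.0125, 0], [0, 0, 0.0125, 0]],
])

```text
t: 10.45
ee_pos: [518.5, 290.2, 48.5]
tool_rot: [1.908, 2.495, 0.002]
wrist_force: [-2.5, -1.9, 9.2]
gripper_width: 0.23
grasp_force: 40.0
```

move_arm([
  [[0, 0, 0, 0], [0, 0, 0, 0], [0, 0, 0, 0], [0, 0, 0, 0], [0, 0, -0.02, 0], [0, 0, -0.05, 0], [0, 0, -0.1, 0], [0, 0, -0.15, 0], [0, 0, -0.16, 0], [0, 0, -0.16, 0]],
], jaw=0.06)

```text
t: 11.45
ee_pos: [519.2, 290.7, 209.4]
tool_rot: [1.907, 2.494, 0.007]
wrist_force: [-0.2, 0.7, -0.9]
gripper_width: 0.687
grasp_force: 0.0
```

Run:
```python
from h import *
p,d,m=snap('side');P=cloud(d,m)
k=(P[...,2]>68)&(P[...,2]<82)&(P[...,1]<-250)&(P[...,0]<600)
print('chuck',cv2.minEnclosingCircle(P[k][:,:2].astype(np.float32)))
p,d,m=snap('scene');P=cloud(d,m)
k=(P[...,2]>10)&(P[...,2]<21)&(P[...,1]<-180)&(P[...,0]<600)&(P[...,0]>330)&(P[...,1]>-450)
r=cv2.minAreaRect(P[k][:,:2].astype(np.float32));print('bat',r,k.sum())
k=(P[...,2]>66)&(P[...,2]<77)&(np.hypot(P[...,0]-520,P[...,1]-290)<70)
print('scr',cv2.minAreaRect(P[k][:,:2].astype(np.float32)),P[k][:,2].mean())
k=(P[...,2]>115)&(np.hypot(P[...,0]-573,P[...,1]+4)<110);print('on head',k.sum())
move(453,-320,200,15)
```

```text
chuck ((452.65435791015625, -320.019775390625), 28.74860191345215)
bat ((454.12615966796875, -319.9842529296875), (165.74356079101562, 167.7280731201172), 0.04745437577366829) 1473
scr ((518.8026733398438, 290.172119140625), (21.57290267944336, 89.13436889648438), 14.849138259887695) 71.21285101695175
on head 48
now [517.6 289.7 205.7] jaw yaw 15.2 tilt [-1.4e-03 -9.0e-04 -1.0e+00] shift [-0.5714 -0.2222  0.0063] turn 0.2 j7 -0.35 t 11.55
```

move_arm([
  [[-0.571, -0.222, -0.034, 0], [-0.571, -0.222, -0.034, 0], [-0.571, -0.222, -0.034, 0], [-0.571, -0.222, -0.034, 0], [-0.571, -0.222, -0.034, 0], [-0.571, -0.222, -0.034, 0], [-0.571, -0.222, -0.034, 0], [-0.571, -0.222, -0.034, 0], [-0.571, -0.222, -0.034, 0], [-0.571, -0.222, -0.034, 0], [-0.571, -0.222, -0.034, 0], [-0.571, -0.222, -0.034, 0], [-0.571, -0.222, -0.034, 0], [-0.571, -0.222, -0.034, 0], [-0.571, -0.222, -0.034, 0], [-0.571, -0.222, -0.034, 0], [-0.571, -0.222, -0.034, 0]],
], jaw=0.087)

```text
t: 13.25
ee_pos: [454.1, -317.5, 240.7]
tool_rot: [-1.905, -2.498, -0.001]
wrist_force: [0.3, -0.8, -0.4]
gripper_width: 0.997
grasp_force: 0.0
```

Run:
```python
from h import *
p,d,m=snap('wrist','w3.png');P=cloud(d,m)
k=(P[...,2]>70)&(P[...,2]<80)&(np.hypot(P[...,0]-453,P[...,1]+320)<50)
print('chuck',cv2.minEnclosingCircle(P[k][:,:2].astype(np.float32)),P[k].mean(0))
k=(P[...,2]>11)&(P[...,2]<21)&(np.hypot(P[...,0]-453,P[...,1]+320)<130)
r=cv2.minAreaRect(P[k][:,:2].astype(np.float32));print('bat',r,k.sum())
# holes: inner contours
c,h=cv2.findContours(k.astype(np.uint8),cv2.RETR_CCOMP,cv2.CHAIN_APPROX_NONE)
for x in c:
    if 40<cv2.contourArea(x)<3000: print(cv2.contourArea(x),x.mean(0),cv2.boundingRect(x))
np.savez('w3.npz',p=p,d=d,**{k:np.array(v) for k,v in m.items()})
move(453,-320,200,15)
```

```text
chuck ((455.7727355957031, -319.58599853515625), 27.962162017822266) [ 455.45112692 -318.16651646   75.51023066]
bat ((455.8662109375, -319.927978515625), (160.4748992919922, 160.4022674560547), 0.24791748821735382) 22966
188.5 [[300.79069767 266.25581395]] (292, 259, 18, 16)
257.5 [[332.88235294 148.52941176]] (323, 139, 20, 20)
now [ 454.  -317.9  240.9] jaw yaw 15.32 tilt [-1.e-04  4.e-04 -1.e+00] shift [-0.0018 -0.0015  0.0409] turn 0.32 j7 0.85 t 13.3
```

View pics/w3.png

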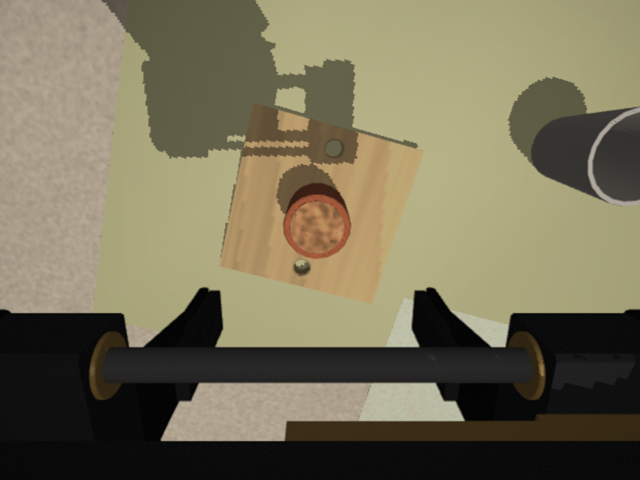

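The wrist view shows the bat at (320,205) with its chuck top at (317,228). Its holes are at (333,148) and (301,267), and the cup is off to the right. Before grasping I'll look at the pins with the wrist camera from the same relative pose, so calibration errors cancel.

Run:
```python
from h import *
z=np.load('w3.npz');m={'K':z['K'],'world_from_camera':z['world_from_camera']}
a,b=ray(m,333,148.5,16),ray(m,300.8,266.3,16)
print(a,b,(a+b)/2,np.linalg.norm(a-b),np.degrees(np.arctan2(*(a-b)[1::-1]))-90)
move(572,-2,345,15.2)
```

```text
[ 455.14414289 -259.33003446   16.        ] [ 455.85410264 -378.37172436   16.        ] [ 455.49912277 -318.85087941   16.        ] 119.04380696752558 0.34170562413166294
now [ 454.  -317.9  240.9] jaw yaw 15.32 tilt [-1.e-04  4.e-04 -1.e+00] shift [ 0.2735  0.1973 -0.104 ] turn 0.12 j7 0.85 t 13.3
```

move_arm([
  [[0.2735, 0.197, -0.104, 0], [0.2735, 0.197, -0.104, 0], [0.2735, 0.197, -0.104, 0], [0.2735, 0.197, -0.104, 0], [0.2735, 0.197, -0.104, 0], [0.2735, 0.197, -0.104, 0], [0.2735, 0.197, -0.104, 0], [0.2735, 0.197, -0.104, 0], [0.2735, 0.197, -0.104, 0], [0.2735, 0.197, -0.104, 0], [0.2735, 0.197, -0.104, 0], [0.2735, 0.197, -0.104, 0]],
])

```text
t: 14.5
ee_pos: [571.6, -4.9, 344.9]
tool_rot: [-1.911, -2.494, 0.0]
wrist_force: [-0.5, 0.0, 0.4]
gripper_width: 0.997
grasp_force: 0.0
```

Run:
```python
from h import *
p,d,m=snap('wrist','w4.png');P=cloud(d,m)
k=(P[...,2]>116)&(P[...,2]<130)&(np.hypot(P[...,0]-573,P[...,1]+4)<95)
N,L,st,c=cv2.connectedComponentsWithStats(k.astype(np.uint8))
q=[]
for i in range(1,N):
    if st[i,4]>15:
        t=(L==i)&(P[...,2]>121.5); v,u=np.argwhere(t).mean(0); r=ray(m,u,v,123); q.append(r)
        print(c[i],st[i,4],t.sum(),P[L==i].mean(0).round(1),r.round(1))
a,b=q[:2]
print((a+b)/2,np.linalg.norm(a-b),np.degrees(np.arctan2(*(a-b)[1::-1]))-90)
k=(P[...,2]>107)&(P[...,2]<113)&(np.hypot(P[...,0]-573,P[...,1]+4)<130)
print(cv2.minEnclosingCircle(P[k][:,:2].astype(np.float32)))
move(455.6,-319.2,60,15.2)
```

```text
[317.56060606 143.95454545] 132 49 [558.3  53.4 120.8] [558.7  53.5 123. ]
[318.88679245 266.23584906] 106 40 [590.6 -61.  120.6] [590.7 -61.8 123. ]
[574.6647685   -4.13173398 123.        ] 119.64470573145479 15.510624873529693
((574.6508178710938, -4.453892707824707), 99.70441436767578)
now [571.7  -4.7 345. ] jaw yaw 15.1 tilt [-2.e-04 -1.e-04 -1.e+00] shift [-0.2734 -0.1939  0.285 ] turn -0.1 j7 0.21 t 14.55
```

Both pins are seen: wheel centre (574.6,-4.2), yaw ≈15.4°. The bat centre is (455.6,-319.3), yaw ≈0.3°. I'll go back to the bat and grasp it.

move_arm([
  [[-0.2734, -0.194, 0.14, 0], [-0.2734, -0.194, 0.14, 0], [-0.2734, -0.194, 0.14, 0], [-0.2734, -0.194, 0.14, 0], [-0.2734, -0.194, 0.14, 0], [-0.2734, -0.194, 0.14, 0], [-0.2734, -0.194, 0.14, 0], [-0.2734, -0.194, 0.14, 0], [-0.2734, -0.194, 0.18, 0], [-0.2734, -0.194, 0.18, 0], [-0.2734, -0.194, 0.18, 0], [-0.2734, -0.194, 0.18, 0]],
])

```text
t: 15.75
ee_pos: [457.4, -318.2, 166.8]
tool_rot: [1.906, 2.495, 0.001]
wrist_force: [0.0, 0.5, 0.4]
gripper_width: 0.998
grasp_force: 0.0
```

Run:
```python
from h import *
move(455.7,-319.3,48,15.2)
```

```text
now [ 457.4 -318.2  166.8] jaw yaw 15.25 tilt [ 1.8e-03 -7.0e-04 -1.0e+00] shift [-0.0004 -0.0021  0.1188] turn 0.05 j7 0.87 t 15.75
```

move_arm([
  [[0, 0, 0.04, 0], [0, 0, 0.07, 0], [0, 0, 0.08, 0], [0, 0, 0.08, 0], [0, 0, 0.08, 0]],
])

```text
t: 16.25
ee_pos: [457.5, -318.8, 86.9]
tool_rot: [1.907, 2.494, 0.001]
wrist_force: [-0.8, -0.2, 0.3]
gripper_width: 0.998
grasp_force: 0.0
```

Run:
```python
from h import *
move(455.7,-319.3,48,15.2)
```

```text
now [ 457.5 -318.8   86.9] jaw yaw 15.21 tilt [ 0.002 -0.001 -1.   ] shift [ 0.0001 -0.0019  0.0389] turn 0.01 j7 0.9 t 16.25
```

move_arm([
  [[0, -0.002, 0.02, 0], [0, -0.002, 0.035, 0], [0, -0.002, 0.039, 0], [0, -0.002, 0.039, 0], [0, -0.002, 0.039, 0]],
])

```text
t: 16.75
ee_pos: [454.9, -319.1, 46.8]
tool_rot: [1.908, 2.495, 0.0]
wrist_force: [-0.4, -0.2, -0.1]
gripper_width: 1.001
grasp_force: 0.0
```

move_arm([
  [[0, 0, 0, 0], [0, 0, 0, 0], [0, 0, 0, 0], [0, 0, 0, 0], [0, 0, 0, 0], [0, 0, 0, 0]],
], jaw=0.0, grip_force=50)

```text
t: 17.35
ee_pos: [454.5, -318.9, 46.1]
tool_rot: [-1.908, -2.496, 0.0]
wrist_force: [-0.5, 0.2, 1.6]
gripper_width: 0.636
grasp_force: 50.0
```

Run:
```python
from h import *
o=arm.get_obs();print(o['gripper_width']*87,o['grasp_force'],o['wrist_force'])
move(574.6,-4.2,200,30.3)
```

```text
55.31676117266222 49.99982362613082 [-0.53516782  0.2457997   1.61886977]
now [ 454.5 -318.9   46.1] jaw yaw 15.2 tilt [-0.  0. -1.] shift [ 0.2722  0.1984 -0.1539] turn -15.1 j7 0.92 t 17.35
```

move_arm([
  [[0, 0, -0.01, 0], [0, 0, -0.03, 0], [0, 0, -0.06, 0], [0, 0, -0.09, 0], [0, 0, -0.12, 0], [0.02, 0.015, -0.15, -2], [0.05, 0.036, -0.154, -4], [0.08, 0.058, -0.154, -6], [0.11, 0.08, -0.154, -8], [0.14, 0.102, -0.154, -10], [0.17, 0.124, -0.154, -12], [0.2, 0.146, -0.154, -14], [0.23, 0.168, -0.154, -15.1], [0.255, 0.186, -0.154, -15.1], [0.267, 0.1945, -0.154, -15.1], [0.272, 0.1985, -0.154, -15.1], [0.272, 0.1985, -0.154, -15.1], [0.272, 0.1985, -0.154, -15.1], [0.272, 0.1985, -0.154, -15.1]],
])

```text
t: 19.25
ee_pos: [574.3, -6.2, 200.1]
tool_rot: [1.567, 2.723, -0.001]
wrist_force: [-0.4, 0.3, -6.4]
gripper_width: 0.634
grasp_force: 50.0
```

Run:
```python
from h import *
p,d,m=snap('wrist','w5.png');P=cloud(d,m)
o=arm.get_obs();zu=o['ee_pos'][2]-46.1;print('underside',zu,o['wrist_force'],o['gripper_width']*87)
D=np.hypot(P[...,0]-574.6,P[...,1]+4.2)
k=(P[...,2]>zu+11)&(P[...,2]<zu+21)&(D<118)
r=cv2.minAreaRect(P[k][:,:2].astype(np.float32));print('bat',r,k.sum(),P[k][:,2].mean())
A=P[k];f=np.linalg.lstsq(np.c_[A[:,:2]-[574,-4],np.ones(len(A))],A[:,2],rcond=None)[0];print('tilt',f)
c,h=cv2.findContours(k.astype(np.uint8),cv2.RETR_CCOMP,cv2.CHAIN_APPROX_NONE)
for x in c:
    if 40<cv2.contourArea(x)<3000:
        u,v=x.mean(0)[0]; print(cv2.contourArea(x),u,v,ray(m,u,v,zu+16))
k=(P[...,2]>zu+70)&(P[...,2]<zu+80)&(D<45)
if k.any():print('chuck',cv2.minEnclosingCircle(P[k][:,:2].astype(np.float32)),P[k].mean(0))
move(574.6,-4.2,175,30.3)
```

```text
underside 154.04936114633622 [ 0.02105739  0.25196    -5.28674428] 55.165070785083905
bat ((576.5596923828125, -7.1395263671875), (161.1062469482422, 160.69512939453125), 15.218831062316895) 58632 169.17432257548023
tilt [-1.52569480e-04 -1.41599372e-03  1.69217763e+02]
704.5 393.01574803149606 409.92913385826773 [644.71828871 -42.87605407 170.04936115]
586.0 241.16101694915255 408.6949152542373 [573.98201858 -83.11336255 170.04936115]
992.0 351.05882352941177 177.72549019607843 [560.08256444  51.53919849 170.04936115]
chuck ((570.9697875976562, 2.8016815185546875), 41.74736404418945) [573.7337599   -2.33739662 229.19129347]
now [574.4  -5.9 200.1] jaw yaw 30.18 tilt [-1.e-04 -4.e-04 -1.e+00] shift [0.0014 0.001  0.0251] turn -0.12 j7 0.48 t 19.3
```

View pics/w5.png

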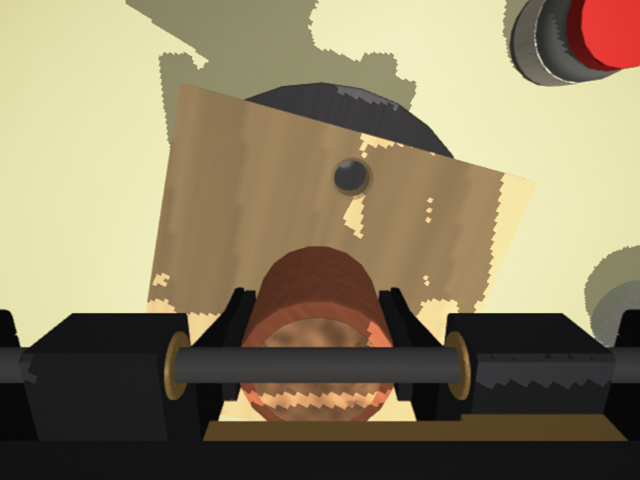

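The held bat is level. Its near hole is at (351,177) and its centre is about (576,-6.3). I'll shift about 2.5 mm, lower to just above the pins, and check through the hole.

move_arm([
  [[0.0025, 0, 0.01, -0.1], [0.0025, 0, 0.02, -0.1], [0.0025, 0, 0.026, -0.1], [0.0025, 0, 0.027, -0.1], [0.0025, 0, 0.027, -0.1], [0.0025, 0, 0.027, -0.1]],
])

```text
t: 19.9
ee_pos: [573.7, -2.2, 173.3]
tool_rot: [1.561, 2.726, 0.0]
wrist_force: [-0.1, 0.9, -5.4]
gripper_width: 0.636
grasp_force: 50.0
```

Run:
```python
from h import *
p,d,m=snap('wrist');P=cloud(d,m)
o=arm.get_obs();zu=o['ee_pos'][2]-46.1;print('underside',zu)
D=np.hypot(P[...,0]-574.6,P[...,1]+4.2)
k=(P[...,2]>zu+11)&(P[...,2]<zu+21)&(D<118)
print('bat',cv2.minAreaRect(P[k][:,:2].astype(np.float32)))
c,h=cv2.findContours(k.astype(np.uint8),cv2.RETR_CCOMP,cv2.CHAIN_APPROX_NONE)
for x in c:
    if 40<cv2.contourArea(x)<3000 and x.mean(0)[0,1]<300:
        u,v=x.mean(0)[0]; print(cv2.contourArea(x),u,v,ray(m,u,v,zu+16))
        w=np.zeros(k.shape,np.uint8);cv2.drawContours(w,[x],-1,1,-1);t=(w>0)&(P[...,2]>117)&(P[...,2]<zu+6)
        print('pin px',t.sum(),P[t].mean(0)); U,V=int(u),int(v)
a=cv2.resize(p[V-40:V+40,U-50:U+50],None,fx=6,fy=6,interpolation=cv2.INTER_CUBIC)
cv2.imwrite('pics/c6.png',a[:,:,::-1])
move(574.6,-4.2,156,30.3)
```

```text
underside 127.33380327073405
bat ((575.8475341796875, -3.1539459228515625), (160.95782470703125, 160.75498962402344), 15.460118293762207)
991.5 350.65346534653463 177.67326732673268 [559.03237119  55.43562608 143.33380327]
pin px 504 [560.04138019  53.33300138 122.91009804]
now [573.7  -2.2 173.4] jaw yaw 30.4 tilt [ 6.e-04  0.e+00 -1.e+00] shift [-0.0022 -0.0003  0.0174] turn 0.1 j7 0.48 t 19.95
```

View pics/c6.png

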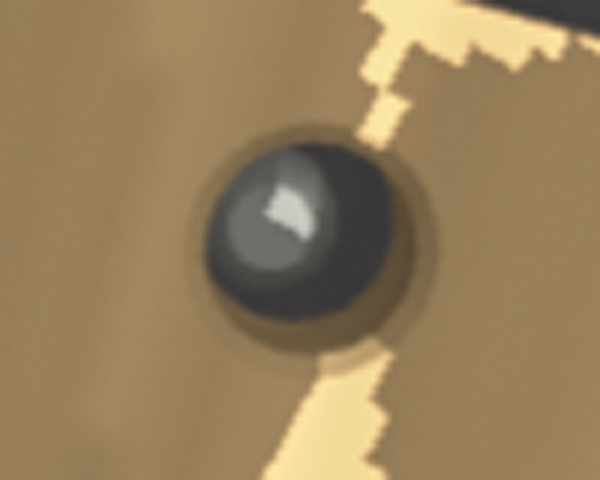

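The crop shows the pin tip through the hole, at about (275,225) in the crop with the hole rim centre at about (312,248). The offset needs computing.

Run:
```python
from h import *
m=arm.camera_model('wrist')
M=cv2.Rodrigues(arm.get_obs()['tool_rot'])[0]
pin=ray(m,300+275/6,137+222/6,123)
for u,v in((350.65,177.67),(352.1,178.5)):
    h=ray(m,u,v,143.3);print(h,pin,'tool-frame shift needed',M.T@(pin-h))
```

```text
[559.10962327  55.43691243 143.3       ] [559.12204295  54.08654562 123.        ] tool-frame shift needed [-1.16518785 -0.68359408 20.29996752]
[559.8546958   55.45034975 143.3       ] [559.12204295  54.08654562 123.        ] tool-frame shift needed [-0.79976841 -1.33304159 20.29951015]
```

move_arm([
  [[-0.0008, -0.0011, 0, 0], [-0.0008, -0.0011, 0, 0], [-0.0008, -0.0011, 0.002, 0], [-0.0008, -0.0011, 0.004, 0], [-0.0008, -0.0011, 0.006, 0], [-0.0008, -0.0011, 0.008, 0], [-0.0008, -0.0011, 0.01, 0], [-0.0008, -0.0011, 0.01, 0]],
])

```text
t: 20.75
ee_pos: [572.7, -3.4, 162.6]
tool_rot: [-1.561, -2.726, 0.001]
wrist_force: [-0.1, 0.1, -5.5]
gripper_width: 0.635
grasp_force: 50.0
```

Run:
```python
from h import *
o=arm.get_obs();zu=o['ee_pos'][2]-46.1;print('underside',zu,o['wrist_force'],o['ft_torque'])
p,d,m=snap('wrist');P=cloud(d,m)
D=np.hypot(P[...,0]-574.6,P[...,1]+4.2)
k=(P[...,2]>zu+11)&(P[...,2]<zu+21)&(D<118)
print('bat',cv2.minAreaRect(P[k][:,:2].astype(np.float32)))
A=P[k];f=np.linalg.lstsq(np.c_[A[:,:2]-[574,-4],np.ones(len(A))],A[:,2],rcond=None)[0];print('tilt',f)
move(574.6,-4.2,156,30.3)
```

```text
underside 116.53753136188018 [-0.12284165  0.11765246 -5.51667235] [-0.01185131 -0.02658076  0.00642844]
bat ((574.8432006835938, -4.404716491699219), (161.2003936767578, 160.80792236328125), 15.46155071258545)
tilt [-4.26900748e-04 -9.31511218e-04  1.31758828e+02]
now [572.8  -3.4 162.9] jaw yaw 30.4 tilt [-4.e-04 -0.e+00 -1.e+00] shift [-0.0016  0.0011  0.0069] turn 0.1 j7 0.48 t 20.8
```

The wrist force has not changed and the bat is level, so it is sliding onto the pins freely. I'll lower it the rest of the way.

move_arm([
  [[0, 0, 0.0015, 0], [0, 0, 0.003, 0], [0, 0, 0.0045, 0], [0, 0, 0.0055, 0], [0, 0, 0.0062, 0], [0, 0, 0.0067, 0], [0, 0, 0.0067, 0], [0, 0, 0.0067, 0]],
])

```text
t: 21.6
ee_pos: [573.0, -3.4, 156.4]
tool_rot: [1.561, 2.726, 0.0]
wrist_force: [-0.5, -0.9, -5.8]
gripper_width: 0.636
grasp_force: 50.0
```

move_arm([
  [[0, 0, 0.0003, 0], [0, 0, 0.0006, 0], [0, 0, 0.0009, 0], [0, 0, 0.0009, 0], [0, 0, 0.0009, 0]],
])

```text
t: 22.1
ee_pos: [573.0, -3.4, 156.1]
tool_rot: [1.561, 2.726, 0.0]
wrist_force: [-4.9, -0.3, 5.4]
gripper_width: 0.635
grasp_force: 50.0
```

Contact: the force went from -5.8 to +5.4 N at a TCP height of 156.1, which is the flush height. I'll release and retreat.

move_arm([
  [[0, 0, 0, 0], [0, 0, 0, 0], [0, 0, 0, 0], [0, 0, 0, 0], [0, 0, 0, 0], [0, 0, -0.015, 0], [0, 0, -0.04, 0], [0, 0, -0.08, 0], [0, 0, -0.12, 0], [0, 0, -0.16, 0], [0, 0, -0.16, 0], [0, 0, -0.16, 0]],
], jaw=0.087)

```text
t: 23.3
ee_pos: [573.4, -3.4, 317.4]
tool_rot: [1.56, 2.724, 0.003]
wrist_force: [0.2, -0.2, -0.5]
gripper_width: 1.002
grasp_force: 0.0
```

Run:
```python
from h import *
o=arm.get_obs();print(o['ee_pos'],o['gripper_width'],o['wrist_force'])
for n in('wrist','side','scene'):
    p,d,m=snap(n,'f_'+n+'.png');P=cloud(d,m)
    D=np.hypot(P[...,0]-574.6,P[...,1]+4.2)
    k=(P[...,2]>121)&(P[...,2]<131)&(D<118)
    A=P[k];f=np.linalg.lstsq(np.c_[A[:,:2]-[574,-4],np.ones(len(A))],A[:,2],rcond=None)[0]
    print(n,'bat',cv2.minAreaRect(A[:,:2].astype(np.float32)),'top z/tilt',f)
    for q,(x,y,zl,zh) in dict(cup=(662,-204,85,105),jar=(662,210,80,92)).items():
        k=(P[...,2]>zl)&(P[...,2]<zh)&(np.hypot(P[...,0]-x,P[...,1]-y)<60)
        if k.sum()>50:print(q,cv2.minAreaRect(P[k][:,:2].astype(np.float32)))
```

```text
[573.35985609  -3.4416652  317.3609649 ] 1.0022707633596102 [ 0.22570747 -0.24912398 -0.45480146]
wrist bat ((575.0530395507812, -4.655967712402344), (160.68875122070312, 160.9158172607422), 15.426430702209473) top z/tilt [-1.20818997e-04 -2.74180524e-04  1.25272691e+02]
cup ((667.6675415039062, -207.42068481445312), (70.72624969482422, 53.903717041015625), 30.081192016601562)
jar ((664.3598022460938, 210.1330108642578), (62.626075744628906, 62.151634216308594), 72.65180969238281)
side bat ((572.4738159179688, -4.1038665771484375), (162.92002868652344, 164.99705505371094), 15.387053489685059) top z/tilt [1.16705696e-04 1.55009236e-04 1.24792145e+02]
cup ((661.68408203125, -203.78179931640625), (70.9316177368164, 71.00662231445312), 72.25509643554688)
jar ((662.2808837890625, 208.51438903808594), (62.45140075683594, 60.33134841918945), 72.67335510253906)
scene bat ((573.02197265625, -4.665473937988281), (163.80203247070312, 164.25485229492188), 15.281486511230469) top z/tilt [-1.92055746e-03 -2.69937467e-03  1.26162502e+02]
cup ((663.1630249023438, -201.01959228515625), (71.47488403320312, 70.48381805419922), 60.26133346557617)
jar ((663.1905517578125, 210.6743927001953), (61.80952835083008, 62.322669982910156), 77.34355163574219)
```

View pics/f_scene.png

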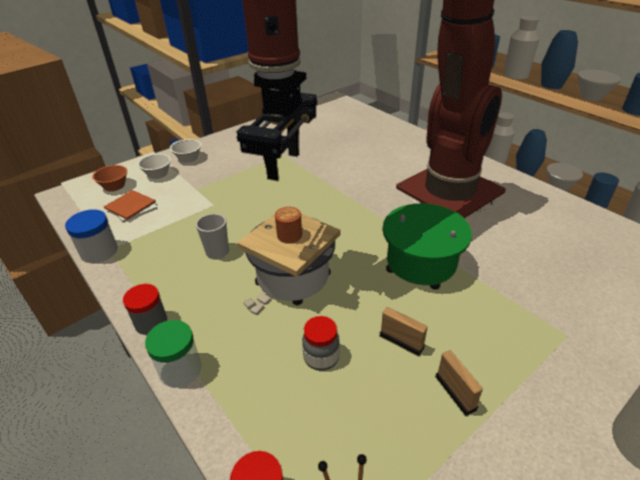

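The bat sits flush and level on the head at (290,240), with its top at about 125–126 mm. The crumbs are on the table at (258,303), the scraper stands at (403,330), and the cup and jar have not moved. Handing in.

```bash
python3 -c "
from workcell import arm
print(arm.close_job())"
```

```text
the job is handed in; nothing more can be done
None
```

The job is handed in at about 23 s of the 72 s allowed: the three crumbs are wiped off the head, the scraper stands on the table clear of the wheel, and the bat sits flush on the pins, with the cup and glaze jar unmoved.

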